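# Index the screw carousel three clicks and hold it

### The job

Lift the lid of the screw carousel case by its tab until it leans back on its stop, then take the bar knob in the middle of the dial and turn it clockwise (seen from above) from its home position, counting the clicks, to the third stop - not past it. Finish while still gripping the knob there, so the dial cannot turn while someone fills it, and leave the things lying about where they are.

Things in the scene. Friction and masses are not known exactly. Their poses are not given: they have to be found in the camera images.
- screw_case: Low grey plastic case fixed to the table, 180 (x) x 200 (y) x 55 mm high, walls 5 mm, with a hinged lid. Origin: centre of its underside; +x points from its front (lid tab side) to its hinge, +z up. Hinge line along the case's y at x = +90, z = +55 mm. Inside: a round dial (radius 72 mm, top 28 mm above the table) with a bar knob; its upright axis is at x = -10, y = 0 of the case.
- case_lid (a joint): Lid hinge, rad: 0 shut, 1.92 (110 degrees) leaning back on its stop. The lid is a grey shell 180 x 200 x 28 mm, its top 83 mm above the table when shut, mass 0.15 to 0.23 kg. Left alone it falls shut below about 1.35 rad; beyond about 1.5 rad it falls back on its stop and stays.
- lid_tab (a point): Black ribbed bar sticking 38 mm straight out of the middle of the lid's front, 14 mm wide (case y), 14 mm high. This point: gripping point in the bar's middle, 26 mm out from the lid, 206 mm before the hinge line and 14 mm above it when shut (69 mm above the table). It turns with the lid. Gripped lightly across its width it can turn between the pads as the lid swings.
- index_dial (a joint): Dial angle, rad, growing clockwise seen from above: 0 at home, where it starts against an end stop. A detent clicks every 24 degrees (0.419 rad): first stop 0.419, second 0.838, third 1.257, fourth 1.676, on to 2.51. It takes about 0.1 N m to get over a hump; from half way the dial pulls itself into the next stop, and stays in each stop.
- grip_bar (a point): Black bar knob on the dial, turning with it: 46 mm long, 16 mm wide, flanks 41 to 73 mm above the table (below it a round hub, radius 22 mm), steel line on the end towards the robot. This point: on the dial's axis, 58 mm above the table, the height to grip across the 16 mm. The bar is turned from the case's x by 36 degrees anticlockwise at home, 36 clockwise at the third stop.
- hard_disk: Bystander: silver hard disk, 70 x 100 x 11 mm, lying left of the case. Origin: centre of its underside.
- bracket: Bystander: small sheet-metal bracket, 22 x 70 x 12 mm, right of the case. Origin: centre of its underside.
- dish: Bystander: round metal dish of screws, 77 mm across, 15 mm high, right of the case. Origin: centre of its underside.
- fan: Bystander: flat black fan, 65 x 96 x 11 mm, beyond the case. Origin: centre of its underside.
- board: Bystander: small green circuit card, 40 x 63 x 14 mm, beyond the case. Origin: centre of its underside.

How it is judged:
On the way, in this order (a step that is already met when the one before it is completed fails the run):
1. the lid leans back on its stop, the dial still at home (value of joint case_lid above 1.86 rad and value of joint index_dial below 0.2 rad), for 0.3 s.
2. the dial, held by the knob, is at its third stop (value of joint index_dial between 1.14 and 1.37 rad and contact force between the fingers and index_dial above 1.5 N), for 0.3 s.
At the end, for the whole second after the job is handed in: The lid leans on its stop (above 1.86 rad), the dial is at rest at its third stop (1.257 rad, within about 0.115 rad or 6.5 degrees), and the fingers still grip the bar knob with more than 1.5 N, the grasp point within 25 mm of its origin (all of step 2 and value of joint case_lid above 1.86 rad and velocity of joint index_dial between -0.1 and 0.1 rad/s and distance between the grasp point and grip_bar below 0.025 m); the arm keeps its last pose, push and grip.
It fails at once if the dial is turned past the third stop towards the fourth (beyond 1.5 rad) (value of joint index_dial above 1.5 rad).
It fails at once if a bystander is moved by more than 25 mm (distance of any of hard_disk, bracket, dish, fan, board from where it was at the start of the episode above 0.025 m).
It also fails if it takes over 69 s, if anything falls off the work surface, if the arm or the gripper's body presses on something with over 40 N, if the wrist force passes 120 N, or if a joint passes its speed limit or range.

### The arm

A 6-joint arm with a two-finger parallel gripper is mounted at the origin on a cart in front of the work surface, level with it; the furniture and walls round the work are solid. World frame = base frame: x ahead of the robot, y to its left, z up, the work surface at z = 0. Lengths are in m, angles in rad, forces in N, time in s.
With the tool pointing down it reaches from about 0.35 to 0.85 m from the base axis. Payload 8.1 kg.
Tool frame: the origin (TCP) lies at the centre of the arm's flange, where the gripper is bolted on; the fingertips stand 186 mm ahead of it and the grasp point (between the pads) lies 167 mm ahead of it (robot.grasp_offset is the distance from the TCP to the grasp point, in m); z points along the fingers, y is the line along which they close (so a half turn about z gives the same grasp; the last joint's range is limited). The gripper opens to 93 mm and grips with 3 to 60 N. Pads are 15 mm wide; open, the fingers measure 128 mm over their backs; the gripper's body (75 mm by 188 mm) begins 65 mm behind the grasp point.
Start: joints at [1.22, 0.13, 1.488, -0, 1.523, -0.085], TCP at [0.158, 0.579, 0.405] pointing down, gripper open.
Joint ranges: [-2.96, 2.96], [-0.89, 2.26], [0.02, 2.5], [-1.34, 4.48], [0, 2.73], [-2.66, 2.66]. Speed limits (rad/s): [2.39, 2.39, 2.79, 3.14, 3.14, 3.14].

### API

Orientations are given as a rotation vector (axis times angle).
In Python, from plant import robot gives the robot as it stands.
- The arm moves only by the tool drive_tool, never from a script. Its argument "moves" is one flat list of numbers, 7 for each row, row after row: the finger opening in mm, from 0 to 93, then the shift along the tool's x, y, z in mm, then the turn, a rotation vector about the tool's x, y, z in degrees. A call has 1 to 8 rows; each row shifts and turns the commanded pose from where the row before left it, along the tool's axes as they then stand; what a row does not reach is not made up. A row lasts 1/10 s, in which the tool goes at most 50 mm and 8.59 degrees, less where a joint would pass 70% of its speed; a pose out of reach is approached as far as the arm can. A call is refused whole if a number of a shift passes 50 or a number of a turn 8.59, either way. A call with a gripper value outside its range is refused whole. The fingers move at their own pace and stop on an object; "grip_force" is the grip in N (left out, the last holds). Time passes only in rows, so rows that do not move let the fingers close. It gives the time, the measured TCP pose, the force, the opening and the grip force at its end, in the units of the state.
- robot.read_state(): the state, without advancing time (a new reading comes with each control period).
- robot.read_camera(name): name is "scene" or "top"; returns a dict with "color" (384x512x3 uint8, red, green, blue), "depth" (384x512 float32, m along the optical axis (not along the pixel's ray), 0 where there is no reading), "mtx" (3x3 intrinsics, pixels), "R" (3x3) and "t" (3): a world point X has camera coordinates R X + t. Camera axes: x right, y down, z forward; pixel columns grow to the right and rows downward; lengths in m; the calibration is good to about 2 mm. A picture is of the moment at which its call begins.
- robot.close_job(): hands the job in; it is judged then, once.
The state is a dict: "t": time; "q": joint angles; "dq": joint speeds; "joint_torque": joint torques, N m; "tool_pos": TCP position; "orientation": TCP orientation; "force": force on the tool from outside, world axes, zero at the start; "wrist_torque": the same for the moment, N m; "opening": finger opening in m; "gripper_force": force on a finger pad.
Only numpy, scipy, OpenCV 4.12 (cv2) and the standard library are available. Lean on these libraries where they do the work, as an engineer would, in place of code of your own. Each camera call takes 0.05 s, during which the arm holds its last target. There are 200 camera calls.

## Working session

There is one attempt and no reset: what is moved stays moved. The work goes in short steps, Python scripts to look and compute and a tool call to move; the robot and the scene stay as the last step left them, time stands still between calls to the robot, and variables do not carry over. Pictures are saved under pics/ and viewed, at most 10 in all, crops included, and the job is handed in when it is done.

Besides the shell and the picture viewer there is one more tool, called after ">>>" as a command line: name --argument value ..., lists and objects as JSON in quotes. drive_tool: Moves the arm, as the interface text tells. Its arguments: {"type":"object","properties":{"moves":{"type":"array","items":{"type":"number"}},"grip_force":{"type":"number"}},"required":["moves"]}

```bash
mkdir -p pics; ls; python3 - <<'E'
from plant import robot
import cv2,numpy as np
s=robot.read_state();print({k:np.round(v,3) for k,v in s.items()})
for n in("top","scene"):
    c=robot.read_camera(n);np.savez(f"pics/{n}0.npz",**c);cv2.imwrite(f"pics/{n}0.png",c["color"][:,:,::-1]);print(n,c["R"].round(3),c["t"].round(3))
E
```

```text
pics
{'t': np.float64(0.0), 'q': array([ 1.22 ,  0.131,  1.489, -0.   ,  1.523, -0.085]), 'dq': array([-0.001, -0.   , -0.001, -0.001,  0.   , -0.   ]), 'joint_torque': array([ 3.0000e-03, -5.5986e+01, -4.9176e+01,  7.7000e-02,  3.6000e-02,
       -0.0000e+00]), 'tool_pos': array([0.158, 0.579, 0.404]), 'orientation': array([-4.160e-01, -3.114e+00,  3.000e-03]), 'force': array([-0.015, -0.716,  0.51 ]), 'wrist_torque': array([0.046, 0.006, 0.054]), 'gripper_force': np.float64(0.0), 'opening': np.float64(0.093)}
top [[-0.007 -1.    -0.004]
 [-0.982  0.008 -0.187]
 [ 0.187  0.002 -0.982]] [0.052 0.63  1.058]
scene [[-0.744 -0.668  0.003]
 [-0.507  0.562 -0.653]
 [ 0.435 -0.488 -0.757]] [0.506 0.342 0.728]
```

View pics/top0.png

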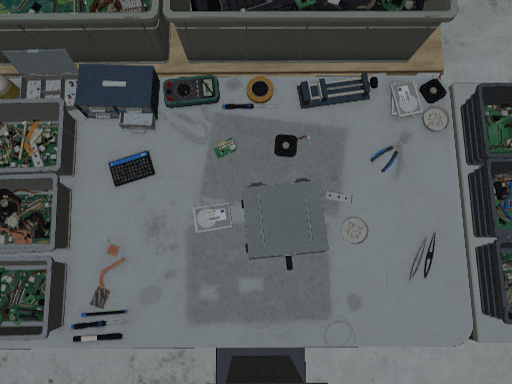

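View pics/scene0.png

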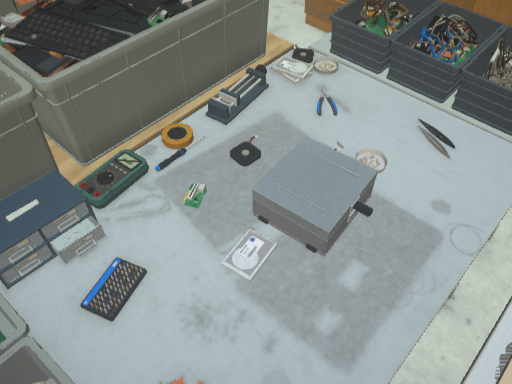

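Top view: closed lid with corners at about (244,186), (324,181), (328,251) and (248,258). The black tab is at (289,262), the disk at (212,218), the bracket at (339,197), the dish at (354,230), the fan at (286,146) and the board at (225,147). In the scene view the tab is at (362,209).

```bash
cat > h.py <<'E'
import numpy as np,cv2
def cloud(c):
    d=c["depth"];v,u=np.mgrid[:d.shape[0],:d.shape[1]];K=c["mtx"]
    P=np.stack([(u-K[0,2])/K[0,0]*d,(v-K[1,2])/K[1,1]*d,d],-1)
    P=(P-c["t"])@c["R"];P[d==0]=np.nan
    return P
E
python3 - <<'E'
from h import *
for n,win,tw in(("top",(170,265,235,335),(256,272,284,295)),("scene",(130,255,245,385),(200,218,352,374))):
    c=np.load(f"pics/{n}0.npz");P=cloud(c)
    W=P[win[0]:win[1],win[2]:win[3]].reshape(-1,3)
    L=W[(abs(W[:,2]-.083)<.006)]
    r=cv2.minAreaRect((L[:,:2]*1000).astype(np.float32));print(n,len(L),r,np.median(L[:,2]),cv2.boxPoints(r).round(0).tolist())
    T=P[tw[0]:tw[1],tw[2]:tw[3]].reshape(-1,3);col=c["color"][tw[0]:tw[1],tw[2]:tw[3]].reshape(-1,3)
    m=(col.max(1)<50)&(T[:,2]>.05);T=T[m];print("tab",len(T),T.min(0).round(3),T.max(0).round(3),T.mean(0).round(3))
E
```

```text
top 5609 ((550.6429443359375, -47.217247009277344), (205.2353057861328, 200.44703674316406), 5.217754364013672) 0.08263008701072336 [[439.0, 43.0], [458.0, -156.0], [662.0, -138.0], [644.0, 62.0]]
tab 78 [ 0.437 -0.063  0.067] [ 0.469 -0.048  0.079] [ 0.453 -0.055  0.075]
scene 6610 ((546.44677734375, -47.962059020996094), (218.95021057128906, 203.61135864257812), 4.915081024169922) 0.08428510501112865 [[429.0, 44.0], [446.0, -159.0], [664.0, -140.0], [647.0, 63.0]]Traceback (most recent call last):
  File "<stdin>", line 8, in <module>
    return umr_minimum(a, axis, None, out, keepdims, initial, where)
ValueError: zero-size array to reduction operation minimum which has no identity
```

>>> drive_tool --moves '[93, -28, -33.5, 0, 0, 0, 0, 93, -28, -33.5, 0, 0, 0, 0, 93, -28, -33.5, 0, 0, 0, 0, 93, -28, -33.5, 0, 0, 0, 0, 93, -28, -33.5, 0, 0, 0, 0, 93, -28, -33.5, 0, 0, 0, 0, 93, -28, -33.5, 0, 0, 0, 0, 93, -28, -33.5, 0, 0, 0, 0]'

```text
t: 0.9
tool_pos: [0.3035, 0.2599, 0.4044]
orientation: [-0.416, -3.114, 0.0]
force: [1.4, -0.1, 0.4]
opening: 0.0931
gripper_force: 0.0
```

>>> drive_tool --moves '[93, -28, -33.5, 0, 0, 0, 0, 93, -28, -33.5, 0, 0, 0, 0, 93, -28, -33.5, 0, 0, 0, 0, 93, -28, -33.5, 0, 0, 0, 0, 93, -28, -33.5, 0, 0, 0, 0, 93, -28, -33.5, 0, 0, 0, 0, 93, -28, -33.5, 0, 0, 0, 0, 93, -28, -33.5, 0, 0, 0, 0]'

```text
t: 1.7
tool_pos: [0.4493, -0.0578, 0.4045]
orientation: [-0.417, -3.114, -0.0]
force: [0.4, 0.5, -0.2]
opening: 0.0932
gripper_force: 0.0
```

>>> drive_tool --moves '[60, 0, 0, 15, 0, 0, -6.7, 60, 0, 0, 15, 0, 0, -6.7, 60, 0, 0, 15, 0, 0, -6.7, 60, 0, 0, 15, 0, 0, 0, 60, 0, 0, 0, 0, 0, 0]'

```text
t: 2.2
tool_pos: [0.4481, -0.0557, 0.342]
orientation: [0.128, -3.135, -0.002]
force: [-1.3, 0.1, -0.3]
opening: 0.0613
gripper_force: 0.0
```

>>> drive_tool --moves '[60, 0, 0, 35, 0, 0, 0, 60, 0, 0, 35, 0, 0, 0, 60, 0, 0, 26, 0, 0, 0, 60, 0, 0, 10, 0, 0, 0, 5, 0, 0, 0, 0, 0, 0, 5, 0, 0, 0, 0, 0, 0, 5, 0, 0, 0, 0, 0, 0, 5, 0, 0, 0, 0, 0, 0]' --grip_force 8

```text
t: 3.0
tool_pos: [0.4498, -0.0561, 0.2403]
orientation: [-0.133, 3.136, -0.001]
force: [-0.2, 0.1, 0.1]
opening: 0.0326
gripper_force: 0.0
```

```bash
python3 - <<'E'
from plant import robot
import cv2
c=robot.read_camera("scene");cv2.imwrite("pics/s1.png",cv2.resize(c["color"][100:290,230:460,::-1],None,fx=3,fy=3))
E
```

```text
(no output)
```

View pics/s1.png

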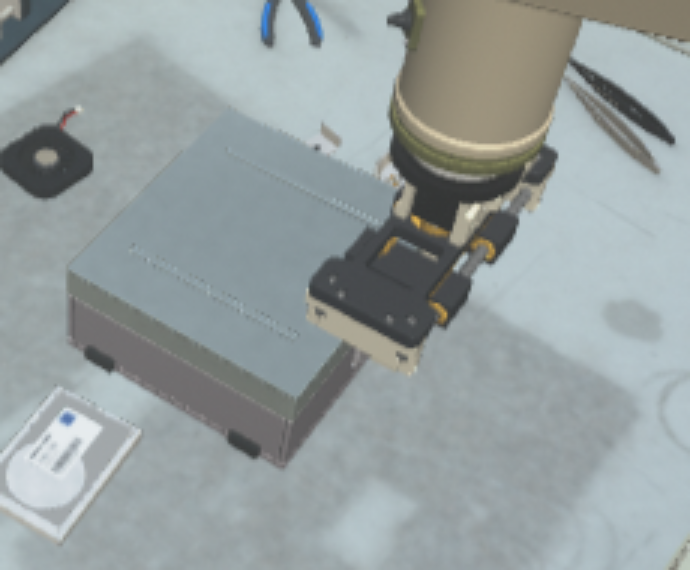

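The picture shows the gripper over the tab at the front of the lid (crop about (390,330)). The fingers are still closing.

>>> drive_tool --moves '[5, 0, 0, 3, 0, 0, 0, 5, 0, 0, 0, 0, 0, 0, 5, 0, 0, 0, 0, 0, 0, 5, 0, 0, 0, 0, 0, 0, 5, 0, 0, 0, 0, 0, 0, 5, 0, 0, 0, 0, 0, 0]'

```text
t: 3.65
tool_pos: [0.4492, -0.0565, 0.2358]
orientation: [-0.133, 3.138, -0.002]
force: [-0.0, -5.7, -0.8]
opening: 0.0141
gripper_force: 8.0
```

```bash
python3 - <<'E'
import numpy as np
# tab arc, steps from phi=0 ; world tool deltas in tool x (=-case x), z(=down)
r=[]
p0=np.array([-206,14.])
ph=np.radians(np.r_[0:111:5.]);
X=-206*np.cos(ph)+14*np.sin(ph);Z=206*np.sin(ph)+14*np.cos(ph)
print(np.c_[np.degrees(ph[1:]),-np.diff(X),-np.diff(Z)].round(1).tolist())
print((653+.996*X).round(), (Z+55+167).round())
E
```

```text
[[5.0, -2.0, -17.9], [10.0, -3.6, -17.7], [15.0, -5.1, -17.3], [20.0, -6.6, -16.8], [25.0, -8.0, -16.1], [30.0, -9.4, -15.4], [35.0, -10.7, -14.5], [40.0, -11.9, -13.5], [45.0, -13.0, -12.4], [50.0, -14.1, -11.2], [55.0, -15.0, -10.0], [60.0, -15.8, -8.6], [65.0, -16.5, -7.2], [70.0, -17.1, -5.7], [75.0, -17.5, -4.2], [80.0, -17.8, -2.7], [85.0, -18.0, -1.1], [90.0, -18.0, 0.4], [95.0, -17.9, 2.0], [100.0, -17.7, 3.6], [105.0, -17.3, 5.1], [110.0, -16.8, 6.6]]
[448. 450. 453. 458. 465. 473. 482. 493. 505. 518. 532. 547. 562. 579.
 596. 613. 631. 649. 667. 685. 702. 720. 736.] [236. 254. 272. 289. 306. 322. 337. 352. 365. 378. 389. 399. 407. 415.
 420. 425. 427. 428. 428. 426. 422. 417. 411.]
```

Gripped at 14.1 mm. I'll swing the lid along its arc.

>>> drive_tool --moves '[5, -2, 0, -17.9, 0, 0, 0, 5, -3.6, 0, -17.7, 0, 0, 0, 5, -5.1, 0, -17.3, 0, 0, 0, 5, -6.6, 0, -16.8, 0, 0, 0, 5, -8, 0, -16.1, 0, 0, 0, 5, -9.4, 0, -15.4, 0, 0, 0]'

```text
t: 4.25
tool_pos: [0.4836, -0.0534, 0.3374]
orientation: [0.133, -3.138, 0.002]
force: [2.0, -4.5, -3.1]
opening: 0.0137
gripper_force: 8.0
```

>>> drive_tool --moves '[5, -10.7, -1, -14.5, 0, 0, 0, 5, -11.9, 0, -13.5, 0, 0, 0, 5, -13, 0, -12.4, 0, 0, 0, 5, -14.1, 0, -11.2, 0, 0, 0, 5, -15, 0, -10, 0, 0, 0, 5, -15.8, 0, -8.6, 0, 0, 0, 5, -16.5, 0, -7.2, 0, 0, 0, 5, -17.1, 0, -5.7, 0, 0, 0]'

```text
t: 5.05
tool_pos: [0.5978, -0.0434, 0.4201]
orientation: [0.135, -3.138, -0.003]
force: [-1.3, 4.4, 0.0]
opening: 0.0138
gripper_force: 8.0
```

>>> drive_tool --moves '[5, -17.5, 0, -4.2, 0, 0, 0, 5, -17.8, 0, -2.7, 0, 0, 0, 5, -18, 0, -1.1, 0, 0, 0, 5, -18, 0, 0.4, 0, 0, 0, 5, -17.9, 0, 2, 0, 0, 0, 5, -17.7, 0, 3.6, 0, 0, 0, 5, 0, 0, 0, 0, 0, 0]'

```text
t: 5.75
tool_pos: [0.7054, -0.0336, 0.4212]
orientation: [-0.136, 3.138, 0.004]
force: [0.5, 5.8, 0.5]
opening: 0.0135
gripper_force: 8.0
```

>>> drive_tool --moves '[5, -8.7, 0, 2.5, 0, 0, 0, 5, -8.6, 0, 2.6, 0, 0, 0, 5, -8.4, 0, 3, 0, 0, 0, 5, 0, 0, 0, 0, 0, 0, 5, 0, 0, 0, 0, 0, 0]'

```text
t: 6.25
tool_pos: [0.7298, -0.0314, 0.4132]
orientation: [0.136, -3.138, -0.004]
force: [-0.3, 6.3, -0.2]
opening: 0.0141
gripper_force: 8.0
```

>>> drive_tool --moves '[60, 0, 0, 0, 0, 0, 0, 60, 0, 0, 0, 0, 0, 0, 60, 0, 0, 0, 0, 0, 0, 60, 0, 0, 0, 0, 0, 0, 60, 0, 0, -20, 0, 0, 0, 60, 0, 0, -40, 0, 0, 0, 60, 0, 0, -20, 0, 0, 0]'

```text
t: 6.95
tool_pos: [0.7294, -0.0333, 0.4977]
orientation: [-0.133, 3.135, -0.001]
force: [-0.3, -0.9, 1.1]
opening: 0.0595
gripper_force: 0.0
```

>>> drive_tool --moves '[60, 38, 25, 0, 0, 0, 0, 60, 38, 25, 0, 0, 0, 0, 60, 38, 25, 0, 0, 0, 0, 60, 38, 25, 0, 0, 0, 0, 60, 38, 25, 0, 0, 0, 0, 60, 38, 25, 0, 0, 0, 0, 60, 38, 25, 0, 0, 0, 0, 60, 38, 25, 0, 0, 0, 0]'

```text
t: 7.75
tool_pos: [0.4079, 0.1408, 0.494]
orientation: [-0.132, 3.138, 0.0]
force: [0.0, 1.1, -0.2]
opening: 0.0596
gripper_force: 0.0
```

```bash
python3 - <<'E'
from plant import robot
import cv2,numpy as np
c=robot.read_camera("top");np.savez("pics/top2.npz",**c);cv2.imwrite("pics/t2.png",cv2.resize(c["color"][120:310,180:400,::-1],None,fx=3,fy=3))
E
```

```text
(no output)
```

View pics/t2.png

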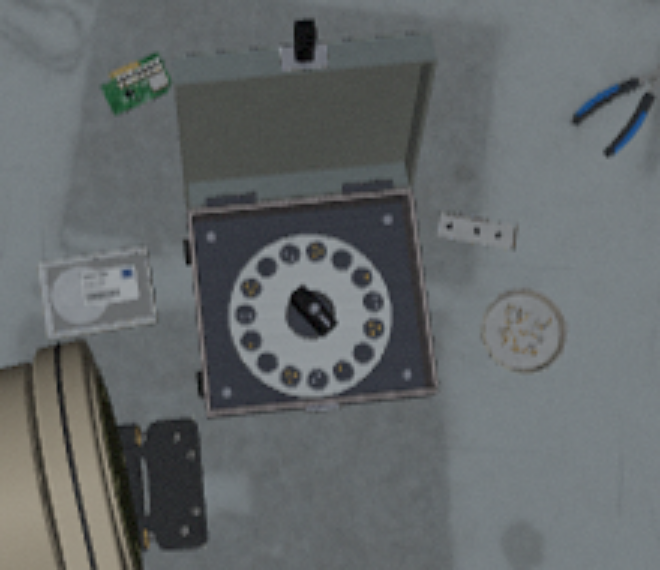

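The lid leans open with its tab at crop (304,38). The bar knob is at crop (312,310), running upper left to lower right as expected at home.

```bash
python3 - <<'E'
from h import *
c=np.load("pics/top2.npz");P=cloud(c)
W=P[205:240,265:305].reshape(-1,3);b=W[(W[:,2]>.062)&(W[:,2]<.09)]
r=cv2.minAreaRect((b[:,:2]*1000).astype(np.float32));print(len(b),r,np.median(b[:,2]))
d=np.linalg.svd(b[:,:2]-b[:,:2].mean(0))[2][0];print(np.degrees(np.arctan2(d[1],d[0])),b.mean(0))
D=P[190:260,250:320].reshape(-1,3);D=D[abs(D[:,2]-.028)<.004];print("dial",cv2.minEnclosingCircle((D[:,:2]*1000).astype(np.float32)))
T=P[125:142,276:286].reshape(-1,3);T=T[T[:,2]>.15];print("tab",T.max(0),T.mean(0))
L=P[145:182,242:315].reshape(-1,3);L=L[L[:,2]>.07];A=np.c_[L[:,:2],np.ones(len(L))];k=np.linalg.lstsq(A,L[:,2],rcond=None)[0];print("slope",90+np.degrees(np.arctan(1/np.hypot(k[0],k[1]))))
E
```

```text
118 ((552.1972045898438, -46.80965042114258), (45.265892028808594, 16.41429328918457), 40.698829650878906) 0.07101545313243315
-139.74375167059554 [ 0.55188242 -0.04650535  0.07107469]
dial ((556.6080932617188, -53.54375457763672), 116.88290405273438)
tab [ 0.7454486  -0.01930007  0.26069072] [ 0.73056619 -0.02928031  0.24013729]
slope 109.11610017284423
```

>>> drive_tool --moves '[60, -21.4, -33.2, 0, 0, 0, 0, 60, -21.4, -33.2, 0, 0, 0, 0, 60, -21.4, -33.2, 0, 0, 0, 0, 60, -21.4, -33.2, 0, 0, 0, 0, 60, -21.4, -33.2, 0, 0, 0, 0, 60, -21.4, -33.2, 0, 0, 0, 0]'

```text
t: 8.4
tool_pos: [0.5552, -0.0488, 0.4942]
orientation: [-0.133, 3.138, -0.0]
force: [1.1, 0.6, 0.1]
opening: 0.0601
gripper_force: 0.0
```

>>> drive_tool --moves '[60, 0, 0, 30, 0, 0, -7.2, 60, 0, 0, 30, 0, 0, -7.2, 60, 0, 0, 40, 0, 0, -7.2, 60, 0, 0, 40, 0, 0, -7.2, 60, 0, 0, 40, 0, 0, -7.2, 60, 0, 0, 34, 0, 0, 0, 60, 0, 0, 0, 0, 0, 0]'

```text
t: 9.1
tool_pos: [0.552, -0.0469, 0.2743]
orientation: [1.093, -2.936, -0.008]
force: [-1.2, 0.4, -0.8]
opening: 0.0603
gripper_force: 0.0
```

>>> drive_tool --moves '[60, 0, 0, 22, 0, 0, 0, 60, 0, 0, 22, 0, 0, 0, 5, 0, 0, 0, 0, 0, 0, 5, 0, 0, 0, 0, 0, 0, 5, 0, 0, 0, 0, 0, 0, 5, 0, 0, 0, 0, 0, 0, 5, 0, 0, 0, 0, 0, 0, 5, 0, 0, 0, 0, 0, 0]' --grip_force 35

```text
t: 9.9
tool_pos: [0.5547, -0.0472, 0.2366]
orientation: [-1.097, 2.943, -0.001]
force: [0.2, 0.2, -0.3]
opening: 0.0166
gripper_force: 0.0
```

>>> drive_tool --moves '[5, 0, 0, 0, 0, 0, 0, 5, 0, 0, 0, 0, 0, 0, 5, 0, 0, 0, 0, 0, 0]'

```text
t: 10.2
tool_pos: [0.5548, -0.0472, 0.2365]
orientation: [-1.097, 2.943, -0.001]
force: [0.7, -0.7, 5.2]
opening: 0.0157
gripper_force: 35.0
```

>>> drive_tool --moves '[5, 0, 0, 0, 0, 0, 6, 5, 0, 0, 0, 0, 0, 6, 5, 0, 0, 0, 0, 0, 6, 5, 0, 0, 0, 0, 0, 6, 5, 0, 0, 0, 0, 0, 0, 5, 0, 0, 0, 0, 0, 0]'

```text
t: 10.8
tool_pos: [0.5547, -0.0471, 0.2365]
orientation: [-0.46, 3.107, -0.0]
force: [-0.6, -0.7, 6.6]
opening: 0.0156
gripper_force: 35.0
```

```bash
cat > st.py <<'E'
from plant import robot
import numpy as np
s=robot.read_state();o=s["orientation"];print("y angle",(2*np.degrees(np.arctan2(o[1],o[0]))-90)%180,"torque",s["wrist_torque"].round(3),"F",s["force"].round(1),"q",s["q"].round(2),s["tool_pos"].round(4),s["opening"])
E
python3 st.py
```

```text
y angle 106.85946679377156 torque [ 0.025  0.176 -0.01 ] F [-0.6 -0.7  6.6] q [-0.18  0.16  1.77  0.    1.21 -2.04] [ 0.5547 -0.0471  0.2365] 0.015600888382956195
```

>>> drive_tool --moves '[5, 0, 0, 0, 0, 0, 6, 5, 0, 0, 0, 0, 0, 6, 5, 0, 0, 0, 0, 0, 6, 5, 0, 0, 0, 0, 0, 6, 5, 0, 0, 0, 0, 0, 0, 5, 0, 0, 0, 0, 0, 0]'

```text
t: 11.4
tool_pos: [0.5547, -0.047, 0.2365]
orientation: [0.196, 3.135, 0.0]
force: [-0.7, 0.1, 5.8]
opening: 0.0159
gripper_force: 35.0
```

>>> drive_tool --moves '[5, 0, 0, 0, 0, 0, 6, 5, 0, 0, 0, 0, 0, 6, 5, 0, 0, 0, 0, 0, 6, 5, 0, 0, 0, 0, 0, 6, 5, 0, 0, 0, 0, 0, 0, 5, 0, 0, 0, 0, 0, 0]'

```text
t: 12.0
tool_pos: [0.5548, -0.0468, 0.2365]
orientation: [0.843, 3.026, 0.001]
force: [0.3, 2.2, 5.4]
opening: 0.0157
gripper_force: 35.0
```

```bash
python3 st.py; python3 - <<'E'
from plant import robot
import cv2,numpy as np
c=robot.read_camera("scene");cv2.imwrite("pics/s3.png",cv2.resize(c["color"][80:290,220:450,::-1],None,fx=2.8,fy=2.8))
E
```

```text
y angle 58.8671804482054 torque [ 0.209  0.164 -0.017] F [0.3 2.2 5.4] q [-0.18  0.16  1.77  0.    1.21 -1.2 ] [ 0.5548 -0.0468  0.2365] 0.015742194048253035
```

View pics/s3.png

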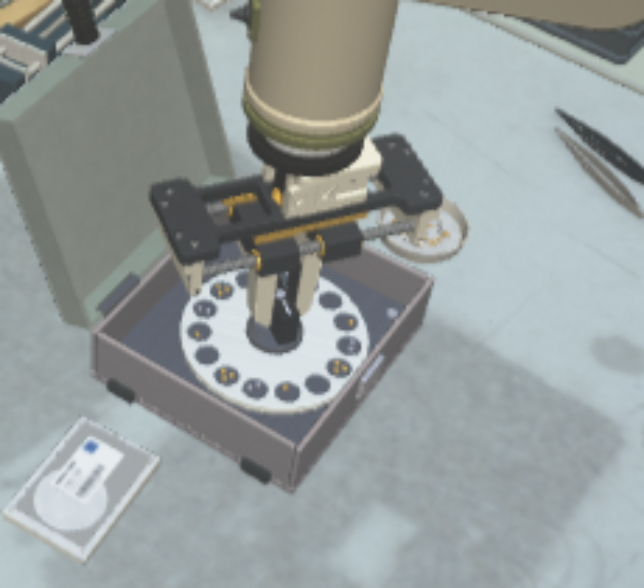

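The picture shows the lid still leaning back and the fingers gripping the bar at crop (285,300). The tool has turned 72° and feels no residual torque, so the dial is at the third stop.

>>> drive_tool --moves '[5, 0, 0, 0, 0, 0, 0, 5, 0, 0, 0, 0, 0, 0, 5, 0, 0, 0, 0, 0, 0, 5, 0, 0, 0, 0, 0, 0]'

```text
t: 12.45
tool_pos: [0.5548, -0.0468, 0.2366]
orientation: [0.843, 3.026, 0.001]
force: [0.0, 1.7, 6.9]
opening: 0.0161
gripper_force: 35.0
```

```bash
python3 st.py; python3 -c "
from plant import robot
print(robot.close_job())"
```

```text
y angle 58.879663402481384 torque [0.209 0.13  0.023] F [0.  1.7 6.9] q [-0.18  0.16  1.77  0.    1.21 -1.2 ] [ 0.5548 -0.0468  0.2366] 0.016064089435423267
the job is handed in; nothing more can be done
None
```

I handed in the job at about 12.5 s: the lid leans back on its stop, and the gripper turned the knob 72° clockwise to the third stop and still holds it at 35 N. The hand-in gave no verdict.

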